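# Change over the hardness reference block trays

### The arm

A 7-joint arm with a two-finger parallel gripper is mounted at the origin on the work surface. World frame = base frame: x ahead of the robot, y to its left, z up, the work surface at z = 0. Lengths are in m, angles in rad, forces in N, time in s.
With the tool pointing down it reaches from about 0.35 to 0.9 m from the base axis. Payload 7.2 kg.
Tool frame: the origin (TCP) lies on the centre line of the jaws, within the pads' length; the fingertips stand 19 mm ahead of it and the grasp point (between the pads) is the TCP (bot.tip_extent is the distance from the TCP to the fingertips, in m); z points along the fingers, x is the direction in which the jaws open and shut, and the axes are right-handed (so a half turn about z gives the same grasp; the last joint's range is limited). The gripper opens to 85 mm and grips with 20 to 120 N. Pads are 22 mm wide; open, the fingers measure 114 mm over their backs; the gripper's body (76 mm by 85 mm) begins 54 mm behind the grasp point. The pads swing forward as they close: fully open they stand 13 mm farther back than shut.
Start: joints at [1.209, 0.411, -0.013, 1.596, 0.006, 1.134, -0.082], TCP at [0.181, -0.598, 0.25] pointing down, gripper open.
Joint ranges: [-2.95, 2.95], [-0.29, 1.99], [-1.47, 1.44], [0.14, 2.54], [-1.03, 4.17], [0.13, 1.85], [-2.86, 2.86]. Speed limits (rad/s): [2.39, 2.39, 3.01, 3.01, 3.14, 3.14, 3.14].

### API

Orientations are given as [roll, pitch, yaw] about the fixed x, y, z axes, in that order (R = Rz(yaw) Ry(pitch) Rx(roll)).
In Python, from rig import bot gives the robot as it stands. The module is installed in compiled form; this text tells all that it offers.
- The arm moves only by the shell command python3 -m handwheel 'ROWS'. ROWS is JSON, one flat list of numbers, 5 for each row, row after row: the shift along the tool's x, y, z in mm, then the turn about the tool's z in degrees, then the finger opening in mm, from 0 to 85.4. In form: [dx, dy, dz, twist, hand, dx, dy, dz, twist, hand, ...]. A call has 1 to 10 rows; each row is the pose to reach, as a shift and turn from the pose commanded when the call began, along the tool's axes at that moment; what a row does not reach only later rows make up. A row lasts 1/10 s, in which the tool goes at most 50 mm and 8.59 degrees, less where a joint would pass 70% of its speed; a pose out of reach is approached as far as the arm can. A call with a gripper value outside its range is refused whole. The fingers move at their own pace and stop on an object; the grip force is fixed at half the most. Time passes only in rows, so rows that repeat a pose let the fingers close. It gives the time, the measured TCP pose, the force and the opening at its end, in the units of the state.
- bot.state(): the state, without advancing time (a new reading comes with each control period).
- bot.camera(name): name is "scene" or "top"; returns a dict with "pixels" (420x560x3 uint8, red, green, blue), "depth" (420x560 float32, m along the optical axis (not along the pixel's ray), 0 where there is no reading), "fx", "fy", "cx", "cy" (pixels), "T" (4x4, takes a point from camera to world coordinates). Camera axes: x right, y down, z forward; pixel columns grow to the right and rows downward; lengths in m; the calibration is good to about 2 mm. A picture is of the moment at which its call begins.
- bot.sign_off(): hands the job in, once; it reports no verdict.
The state is a dict: "t": time; "qpos": joint angles; "qvel": joint speeds; "joint_torque": joint torques, N m; "tcp_pos": TCP position; "eef_rot": TCP orientation; "ft_force": force on the tool from outside, world axes, zero at the start; "wrist_torque": the same for the moment, N m; "width": opening from 0.0 (shut) to 1.0 (fully open).
Only numpy, scipy, OpenCV 4.12 (cv2) and the standard library are available. Lean on these libraries where they do the work, as an engineer would, in place of code of your own. Each camera call takes 0.05 s, during which the arm holds its last target. There are 200 camera calls.

### The job

The next check needs the blocks in the blue tray: push the yellow tray, which was left standing out, fully home, and draw the blue tray steadily all the way out to its stop with a fingertip hooked behind its lip. Only push or pull on the lips, in either order: do not pinch a lip, do not slam a tray, do not touch or lift the polished blocks, and leave the red tray shut and the things around the work where they are.

Things in the scene. Friction and masses are not known exactly. Their poses are not given: they have to be found in the camera images.
- cabinet: low grey steel drawer unit fixed on the bench, 350 wide (y) x 190 deep (x) x 67 high with a rubber mat on top. Origin: middle of its front face at bench height; +x points from its front into its depth, y along its front, z up. Three trays lie side by side in it, 114 from centre to centre (which colour is in which bay varies), and slide out of its front along the cabinet's -x.
- blue_tray (a joint): how far the blue tray is out (m): 0 = home, 0.14 = out at its stop. It starts home. Runs on plain slides with about 2.5 N of friction and stays where it is left.
- blue_lip_top (a point): middle of the top edge of the blue pull lip (the tray to bring out), 49 above the bench; axes as the cabinet; moves with the tray. The lip is an upright plate 100 long (y), 4 thick with a 6 thick rounded top edge (this point in mid-thickness), at the front of an open finger well: behind it (+x) 42 clear to the tray's front plate (58 high), well floor 26 below the lip's top, ends open.
- yellow_tray (a joint): how far the yellow tray is out (m): 0 = home, 0.14 = out at its stop. It starts 50 to 120 mm out. Runs on plain slides with about 2.5 N of friction and stays where it is left.
- yellow_lip_top (a point): middle of the top edge of the yellow pull lip (the tray left standing out), 49 above the bench; axes as the cabinet; moves with the tray. The lip is an upright plate 100 long (y), 4 thick with a 6 thick rounded top edge (this point in mid-thickness), at the front of an open finger well: behind it (+x) 42 clear to the tray's front plate (58 high), well floor 26 below the lip's top, ends open.
- red_tray (a joint): how far the red tray is out (m): 0 = home, 0.14 = out at its stop. It starts home. Runs on plain slides with about 2.5 N of friction and stays where it is left.
- red_lip_top (a point): middle of the top edge of the red pull lip (the tray that stays shut), 49 above the bench; axes as the cabinet; moves with the tray. The lip is an upright plate 100 long (y), 4 thick with a 6 thick rounded top edge (this point in mid-thickness), at the front of an open finger well: behind it (+x) 42 clear to the tray's front plate (58 high), well floor 26 below the lip's top, ends open.
- blue_lip: the blue pull lip itself (part of the tray); its origin is not on the lip but on the outer face of the tray front, at bench height, 44 behind (cabinet +x) the middle of the lip
- blue_strip: clear label holder on the front of the blue lip, 92 x 25 high x 2.5; its front face is 4.5 in front (cabinet -x) of the lip_top point; origin as the blue_lip body
- yellow_lip: the yellow pull lip itself (part of the tray); its origin is not on the lip but on the outer face of the tray front, at bench height, 44 behind (cabinet +x) the middle of the lip
- yellow_strip: clear label holder on the front of the yellow lip, 92 x 25 high x 2.5; its front face is 4.5 in front (cabinet -x) of the lip_top point; origin as the yellow_lip body
- blue_block0: round polished steel hardness reference block, 60 dia x 10 thick, loose in pocket 1 from the front of the blue tray, its top 25 above the bench. Origin: centre of its underside
- blue_block1: round polished steel hardness reference block, 60 dia x 10 thick, loose in pocket 2 from the front of the blue tray, its top 25 above the bench. Origin: centre of its underside
- yellow_block0: round polished steel hardness reference block, 60 dia x 10 thick, loose in pocket 1 from the front of the yellow tray, its top 25 above the bench. Origin: centre of its underside
- yellow_block1: round polished steel hardness reference block, 60 dia x 10 thick, loose in pocket 2 from the front of the yellow tray, its top 25 above the bench. Origin: centre of its underside
- anvil: steel V-anvil for round specimens: disc 40 dia x 22 high with two ridges on top, 31 high overall; loose, to be left alone. Origin: centre of its underside
- bottle: white wash bottle with red cap, 54 dia x 130 high; loose, to be left alone. Origin: centre of its underside
- loupe: black magnifier, 42 dia x 40 high, standing on the back half of the drawer unit; loose, to be left alone. Origin: centre of its underside
- indenter_case: dark wooden indenter case, 70 x 46 x 24; loose, to be left alone. Origin: centre of its underside

How it is judged:
On the way:
1. the blue tray comes out drawn by a finger behind its lip (value of joint blue_tray above 0.04 m and contact force between the fingers and blue_lip above 0.5 N), for 0.05 s.
At the end, for the whole second after the job is handed in: Blue tray out to its stop (at least 132 of 140 mm), yellow and red trays home (within 6 mm), all at rest, every reference block lying in its pocket, the bystanders within 15 mm of where they were (value of joint blue_tray above 0.132 m and value of joint each of yellow_tray, red_tray below 0.006 m and velocity of joint blue_tray between -0.01 and 0.01 m/s and velocity of joint yellow_tray between -0.01 and 0.01 m/s and not (z of blue_block0 in the frame of blue_lip_top above -0.026 m) and not (z of blue_block1 in the frame of blue_lip_top above -0.026 m) and not (z of yellow_block0 in the frame of yellow_lip_top above -0.026 m) and not (z of yellow_block1 in the frame of yellow_lip_top above -0.026 m) and distance of each of anvil, bottle, loupe, indenter_case from where it was at the start of the episode below 0.015 m); the robot touches nothing.
It fails at once if a lip is pinched: pressed on its front and its back at once ((contact force between the fingers and blue_lip above 3 N and contact force between the fingers and blue_strip above 3 N) or (contact force between the fingers and yellow_lip above 3 N and contact force between the fingers and yellow_strip above 3 N)).
It fails at once if a tray is slammed (over 0.4 m/s) (velocity of joint any of blue_tray, yellow_tray above 0.4 m/s or velocity of joint any of blue_tray, yellow_tray below -0.4 m/s).
It fails at once if a reference block is touched (over 1 N) or lifted more than 8 mm in its tray (contact force between any of the fingers, the arm and blue_block0 above 1 N or contact force between any of the fingers, the arm and blue_block1 above 1 N or contact force between any of the fingers, the arm and yellow_block0 above 1 N or contact force between any of the fingers, the arm and yellow_block1 above 1 N or z of any of blue_block0, blue_block1 in the frame of blue_lip_top above -0.026 m or z of any of yellow_block0, yellow_block1 in the frame of yellow_lip_top above -0.026 m).
It fails at once if the red tray is pulled out (value of joint red_tray above 0.015 m).
It fails at once if a bystander is moved more than 15 mm (distance of any of anvil, bottle, loupe, indenter_case from where it was at the start of the episode above 0.015 m).
It also fails if it takes over 45 s, if anything falls off the work surface, if the arm or the gripper's body presses on something with over 40 N, if the wrist force passes 120 N, or if a joint passes its speed limit or range.

## Working session

There is one attempt and no reset: what is moved stays moved. The work goes in short steps, Python scripts to look and compute and a shell command to move; the robot and the scene stay as the last step left them, time stands still between calls to the robot, and variables do not carry over. Pictures are saved under pics/ and viewed, about 8 in all and at most 12, crops included, and the job is handed in when it is done.

```bash
mkdir -p pics; python3 - <<'E'
from rig import bot
import cv2,numpy as np
s=bot.state();print({k:np.round(v,3) for k,v in s.items()})
for n in("top","scene"):
    c=bot.camera(n);np.savez(f"{n}0.npz",**c);cv2.imwrite(f"pics/{n}0.png",c["pixels"][...,::-1]);print(n,c["fx"],c["cx"],c["cy"],np.round(c["T"],3))
E
```

```text
{'t': np.float64(0.0), 'qpos': array([ 1.209,  0.412, -0.013,  1.597,  0.006,  1.134, -0.082]), 'qvel': array([ 0.001, -0.   , -0.002, -0.001, -0.   , -0.001,  0.   ]), 'joint_torque': array([ 0.0000e+00, -6.0060e+01,  6.8200e-01, -2.9941e+01,  1.4000e-02,
        1.0000e-02, -0.0000e+00]), 'tcp_pos': array([ 0.181, -0.598,  0.249]), 'eef_rot': array([ 3.141e+00,  2.000e-03, -1.277e+00]), 'ft_force': array([-0.639, -0.467, -0.109]), 'wrist_torque': array([-0.018, -0.049,  0.027]), 'width': np.float64(1.0)}
top 461.74393622355603 282.47772983977535 218.18196950318304 [[-0.019 -0.984  0.178  0.428]
 [-1.     0.02   0.005  0.015]
 [-0.008 -0.178 -0.984  1.046]
 [ 0.     0.     0.     1.   ]]
scene 416.31518352028525 278.3714075823618 204.25338603038753 [[ 0.795  0.336 -0.506  1.078]
 [ 0.607 -0.422  0.673 -0.622]
 [ 0.013 -0.842 -0.539  0.593]
 [ 0.     0.     0.     1.   ]]
```

View pics/top0.png

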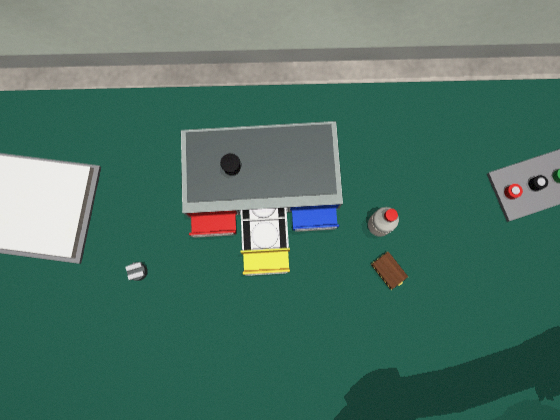

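View pics/scene0.png

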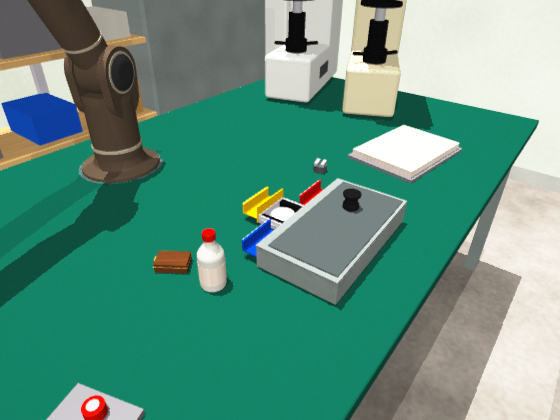

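The top view shows the cabinet front facing the robot. Red is at (213,222), yellow stands out at (265,262), and blue is at (315,217) with the bottle (383,222) and case (390,270) near it. Next I'll measure the lips in both views.

```bash
cat > m.py <<'E'
import numpy as np,cv2
def cloud(c):
    d=c["depth"];v,u=np.mgrid[:420,:560]
    P=np.stack([(u-c["cx"])/c["fx"]*d,(v-c["cy"])/c["fy"]*d,d],-1)
    return P@c["T"][:3,:3].T+c["T"][:3,3]
def masks(c):
    h=cv2.cvtColor(np.ascontiguousarray(c["pixels"]),cv2.COLOR_RGB2HSV);H,S,V=h[...,0],h[...,1],h[...,2]
    g=(S>150)&(V>70)
    return {"blue":g&(H>110)&(H<130),"yellow":g&(H>22)&(H<35),"red":g&((H<6)|(H>174))}
def lips(c,box):
    W=cloud(c);ok=(c["depth"]>0)&(W[...,0]>box[0])&(W[...,0]<box[1])&(W[...,1]>box[2])&(W[...,1]<box[3])&(W[...,2]>.01)&(W[...,2]<.09)
    return {k:W[m&ok] for k,m in masks(c).items()},W
E
python3 - <<'E'
from m import *
for n in("top","scene"):
    c=dict(np.load(n+"0.npz"));L,W=lips(c,(.25,.75,-.2,.3))
    for k,p in L.items():
        print(n,k,len(p),"min",p.min(0).round(3),"max",p.max(0).round(3))
        t=p[(p[:,2]>.043)&(p[:,2]<.053)]; 
        f=t[t[:,0]<t[:,0].min()+.016] if len(t) else t
        if len(f): print("  top edge",len(f),f.mean(0).round(4),f.min(0).round(4),f.max(0).round(4), "slope dx/dy",np.polyfit(f[:,1],f[:,0],1)[0].round(3))
    if n=="top":
        g=(W[...,2]>.058)&(W[...,2]<.08)&(W[...,0]>.3)&(W[...,0]<.8)&(abs(W[...,1]-.03)<.3)
        n_,lab,st,ce=cv2.connectedComponentsWithStats(g.astype(np.uint8));i=1+st[1:,4].argmax()
        q=W[lab==i];r=cv2.minAreaRect(q[:,:2].astype(np.float32));print("cab",r,cv2.boxPoints(r).round(4),np.median(q[:,2]))
    for nm,hh in(("tall",.1),):
        q=W[(W[...,2]>hh)&(W[...,2]<.16)&(W[...,0]>.3)&(W[...,0]<.6)&(W[...,1]<0)&(W[...,1]>-.4)];print("bottle",len(q),q.mean(0) if len(q) else "")
    q=W[(W[...,2]>.015)&(W[...,2]<.03)&(W[...,0]>.25)&(W[...,0]<.45)&(W[...,1]<-.12)&(W[...,1]>-.4)];print("case",q.min(0),q.max(0))
E
```

```text
top blue 949 min [ 0.584 -0.103  0.017] max [0.635 0.003 0.062]
  top edge 76 [ 0.589  -0.0502  0.0481] [ 0.5842 -0.1012  0.0441] [ 0.5928 -0.0023  0.0522] slope dx/dy -0.041
top yellow 604 min [0.49  0.007 0.018] max [0.544 0.111 0.061]
  top edge 66 [0.4937 0.0576 0.0481] [0.4898 0.0084 0.0435] [0.4968 0.1076 0.0517] slope dx/dy -0.039
top red 968 min [0.576 0.124 0.017] max [0.626 0.228 0.062]
  top edge 80 [0.5802 0.1746 0.0488] [0.5764 0.1246 0.0442] [0.5839 0.2255 0.0529] slope dx/dy -0.037
cab ((0.7160637378692627, 0.06741730123758316), (0.17904473841190338, 0.35076403617858887), 1.9833879470825195) [[ 0.6205  0.2396]
 [ 0.6327 -0.111 ]
 [ 0.8116 -0.1048]
 [ 0.7995  0.2458]] 0.06644863822509706
bottle 137 [ 0.59140979 -0.19723482  0.12272636]Traceback (most recent call last):
  File "<stdin>", line 15, in <module>
    return umr_minimum(a, axis, None, out, keepdims, initial, where)
ValueError: zero-size array to reduction operation minimum which has no identity
```

```bash
cat > go.py <<'E'
import sys,numpy as np
from rig import bot
def rel(x,y,z,yawdeg):
    s=bot.state();yw=s["eef_rot"][2];d=np.array([x,y,z])-s["tcp_pos"]
    a=np.array([np.cos(yw),np.sin(yw)]);b=np.array([np.sin(yw),-np.cos(yw)])
    t=np.degrees(yw)-yawdeg
    print("dx %.1f dy %.1f dz %.1f twist %.1f |d| %.0f"%(d[:2]@a*1e3,d[:2]@b*1e3,-d[2]*1e3,t,np.linalg.norm(d)*1e3))
if __name__=="__main__": rel(*map(float,sys.argv[1:]))
E
python3 - <<'E'
from m import *
from rig import bot
print("tip",bot.tip_extent)
c=dict(np.load("scene0.npz"));L,W=lips(c,(.25,.75,-.2,.3))
for k,p in L.items():
    f=p[(p[:,2]>.043)&(p[:,2]<.053)]
    if len(f): f=f[f[:,0]<f[:,0].min()+.016]
    print(k,len(p),"zmax",p[:,2].max().round(3),len(f),f.mean(0).round(4),f.min(0).round(3),f.max(0).round(3))
E
python3 go.py .45 .056 .25 -88
```

```text
tip 0.019
blue 368 zmax 0.054 67 [ 0.5931 -0.0571  0.0463] [ 0.589 -0.105  0.043] [ 0.596 -0.004  0.049]
yellow 331 zmax 0.06 68 [0.4954 0.0563 0.0479] [0.489 0.007 0.044] [0.5   0.106 0.051]
red 252 zmax 0.052 64 [0.5842 0.17   0.0476] [0.578 0.122 0.043] [0.587 0.222 0.052]
dx -547.8 dy -447.0 dz -0.5 twist 14.8 |d| 707
```

Both views put the lip tops at about z 48 mm, and x/y agree within about 4–7 mm. Estimates: blue lip (0.591,-0.053), yellow (0.4945,0.057), yaw +2°, yellow out about 91 mm. Moving to in front of yellow, fingers shut.

```bash
python3 -m handwheel '[-30,-25,0,2,0,-65,-53,0,4,0,-100,-81,0,7,0,-135,-110,0,10,0,-170,-139,0,13,0,-205,-167,0,15,0,-240,-196,0,15,0,-274,-224,0,15,0,-274,-224,0,15,0]'; python3 go.py .45 .056 .25 -88
```

```text
t: 1.0
tcp_pos: [0.318, -0.2661, 0.2503]
eef_rot: [-3.141, 0.001, -1.531]
ft_force: [-0.3, -0.3, 0.8]
width: 0.001
dx -316.6 dy -144.6 dz 0.3 twist 0.3 |d| 348
```

```bash
python3 -m handwheel '[-38,-17,0,0,0,-78,-36,0,0,0,-118,-54,0,0,0,-158,-72,0,0,0,-198,-90,0,0,0,-238,-109,0,0,0,-278,-127,0,0,0,-317,-145,0,0,0,-317,-145,0,0,0]'; python3 -m handwheel '[0,0,20,0,0,0,0,55,0,0,0,0,95,0,0,0,0,135,0,0,0,0,170,0,0,0,0,190,0,0,0,0,200,0,0,0,0,200,0,0]'; python3 - <<'E'
from rig import bot
import cv2
c=bot.camera("scene");cv2.imwrite("pics/s1.png",cv2.resize(c["pixels"][130:310,180:420,::-1],None,fx=3,fy=3))
E
python3 go.py .476 .057 .05 -88
```

```text
t: 1.9
tcp_pos: [0.4522, 0.0556, 0.2504]
eef_rot: [-3.14, 0.003, -1.532]
ft_force: [-0.4, -0.7, 0.4]
width: 0.0
t: 2.7
tcp_pos: [0.4501, 0.0497, 0.0493]
eef_rot: [3.139, -0.0, -1.539]
ft_force: [0.4, -0.1, 0.4]
width: 0.001
dx -6.2 dy -25.4 dz 0.3 twist -0.2 |d| 26
```

View pics/s1.png

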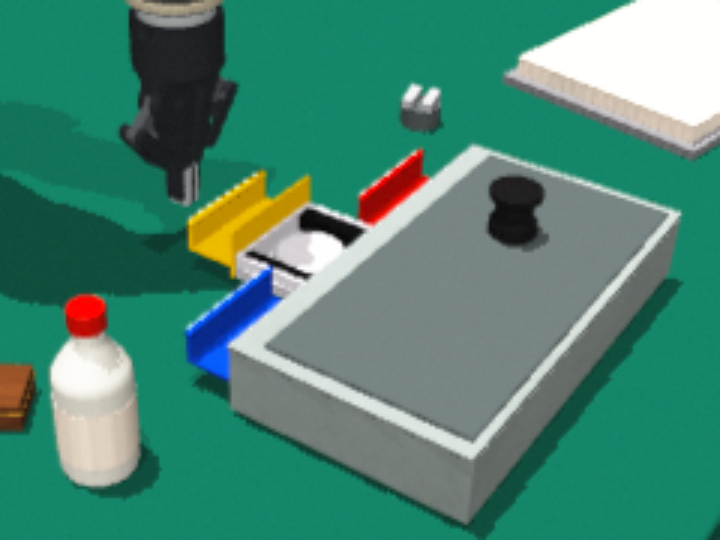

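The shut fingers stand right in front of the yellow lip (crop ~(185,190)). Pushing gently.

```bash
python3 -m handwheel '[-3,-8,0,0,0,-6,-16,0,0,0,-6,-22,0,0,0,-6,-27,0,0,0,-6,-32,0,0,0,-6,-38,0,0,0,-6,-45,0,0,0,-6,-53,0,0,0,-6,-61,0,0,0]'; python3 -m handwheel '[0,-8,0,0,0,0,-16,0,0,0,0,-24,0,0,0,0,-32,0,0,0,0,-38,0,0,0,0,-42,0,0,0]';python3 go.py .57 .060 .05 -88
```

```text
t: 3.65
tcp_pos: [0.5122, 0.0585, 0.0502]
eef_rot: [3.141, 0.0, -1.539]
ft_force: [-3.0, 1.6, 2.4]
width: -0.001
t: 4.25
tcp_pos: [0.5542, 0.0597, 0.0502]
eef_rot: [-3.141, 0.0, -1.539]
ft_force: [-1.6, 1.5, 1.0]
width: -0.001
dx 0.2 dy -15.8 dz 0.2 twist -0.2 |d| 16
```

```bash
python3 -m handwheel '[0,-4,0,0,0,0,-8,0,0,0,0,-11,0,0,0,0,-13,0,0,0]'; python3 -m handwheel '[0,-1,0,0,0,0,-2,0,0,0,0,-2,0,0,0]'; python3 - <<'E'
from m import *
from rig import bot
for n in("top","scene"):
    c=bot.camera(n);L,W=lips(c,(.25,.75,-.2,.3))
    for k,p in L.items():
        f=p[(p[:,2]>.043)&(p[:,2]<.053)]
        if len(f): f=f[f[:,0]<f[:,0].min()+.016];print(n,k,len(f),f.mean(0).round(4))
E
```

```text
t: 4.65
tcp_pos: [0.5668, 0.0601, 0.0502]
eef_rot: [3.142, -0.0, -1.539]
ft_force: [-3.5, 2.0, 0.6]
width: -0.0
t: 4.95
tcp_pos: [0.5687, 0.0601, 0.0503]
eef_rot: [-3.141, -0.0, -1.539]
ft_force: [-2.5, 1.1, -1.1]
width: 0.002
top blue 42 [ 0.5898 -0.0719  0.0485]
top red 60 [0.5798 0.1876 0.0485]
scene blue 67 [ 0.5931 -0.0549  0.0467]
scene yellow 51 [0.587  0.0542 0.0481]
scene red 63 [0.584  0.169  0.0473]
```

```bash
for i in 1 ; do python3 -m handwheel '[0,-1,0,0,0,0,-2,0,0,0,0,-2,0,0,0]'; python3 -m handwheel '[0,-1,0,0,0,0,-1,0,0,0]'; python3 -m handwheel '[0,-1,0,0,0,0,-1,0,0,0]';done
```

```text
t: 5.35
tcp_pos: [0.5695, 0.06, 0.0502]
eef_rot: [3.139, -0.001, -1.539]
ft_force: [-6.9, 1.3, 4.3]
width: -0.001
t: 5.55
tcp_pos: [0.5696, 0.06, 0.0502]
eef_rot: [3.138, -0.001, -1.539]
ft_force: [-9.4, 0.1, 7.6]
width: 0.002
t: 5.75
tcp_pos: [0.5697, 0.06, 0.0502]
eef_rot: [3.136, -0.002, -1.539]
ft_force: [-12.8, 0.4, 10.0]
width: -0.001
```

Firm stop, so yellow is home (contact gives lip x ≈ 0.585, as expected). Back off, rise, and go over the blue well.

```bash
python3 -m handwheel '[0,5,0,0,0,0,15,0,0,0,0,30,0,0,0,0,35,-20,0,0,0,35,-60,0,0,0,35,-90,0,0,0,35,-90,0,0]'; python3 - <<'E'
from m import *
from rig import bot
c=bot.camera("scene");L,W=lips(c,(.25,.75,-.2,.3))
for k,p in L.items():
    f=p[(p[:,2]>.043)&(p[:,2]<.053)];f=f[f[:,0]<f[:,0].min()+.016];print(k,len(f),f.mean(0).round(4))
E
python3 go.py .612 -.051 .14 -88
```

```text
t: 6.45
tcp_pos: [0.5402, 0.0595, 0.1446]
eef_rot: [-3.133, 0.0, -1.539]
ft_force: [0.6, 0.0, 0.2]
width: 0.001
blue 70 [ 0.593  -0.0563  0.0464]
yellow 60 [0.5877 0.0587 0.0481]
red 65 [0.5839 0.1713 0.0472]
dx 112.2 dy -69.5 dz 2.5 twist -0.2 |d| 132
```

```bash
python3 -m handwheel '[25,-16,0,0,0,60,-37,0,0,0,90,-56,0,0,0,112,-69,0,0,0,112,-69,0,0,0]'; python3 - <<'E'
from rig import bot
import cv2
c=bot.camera("scene");cv2.imwrite("pics/s2.png",cv2.resize(c["pixels"][130:310,180:420,::-1],None,fx=3,fy=3))
c=bot.camera("top");cv2.imwrite("pics/t2.png",cv2.resize(c["pixels"][110:310,160:420,::-1],None,fx=3,fy=3))
E
python3 go.py .612 -.051 .053 -88
```

```text
t: 7.0
tcp_pos: [0.6109, -0.0556, 0.1386]
eef_rot: [3.141, -0.002, -1.545]
ft_force: [0.0, -0.6, 0.0]
width: 0.0
dx 0.1 dy -2.6 dz 85.9 twist -0.2 |d| 86
```

View pics/s2.png

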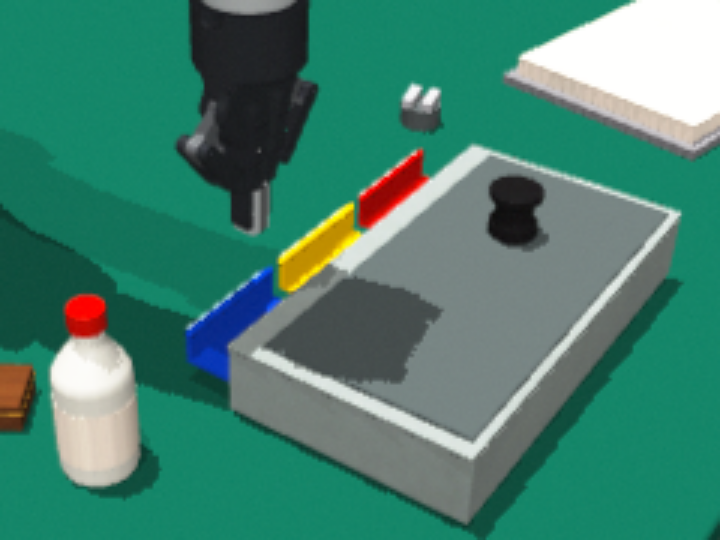

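The trays look flush and the fingers hang above the blue bay. Lowering in two stages while watching the force.

```bash
python3 -m handwheel '[0,-2,15,0,0,0,-2,35,0,0,0,-2,55,0,0,0,-2,65,0,0,0,-2,65,0,0]'; python3 -m handwheel '[0,0,5,0,0,0,0,10,0,0,0,0,15,0,0,0,0,20,0,0,0,0,20,0,0]'; python3 - <<'E'
from rig import bot
import cv2
c=bot.camera("scene");cv2.imwrite("pics/s3.png",cv2.resize(c["pixels"][150:290,210:390,::-1],None,fx=4,fy=4))
E
python3 go.py .612 -.051 .053 -88
```

```text
t: 7.6
tcp_pos: [0.6106, -0.0495, 0.0731]
eef_rot: [3.138, 0.001, -1.537]
ft_force: [-1.1, -0.4, 0.4]
width: -0.006
t: 8.1
tcp_pos: [0.6117, -0.0506, 0.0546]
eef_rot: [3.141, 0.0, -1.539]
ft_force: [-0.5, 0.1, -1.3]
width: 0.004
dx 0.4 dy -0.0 dz 2.0 twist -0.2 |d| 2
```

View pics/s3.png

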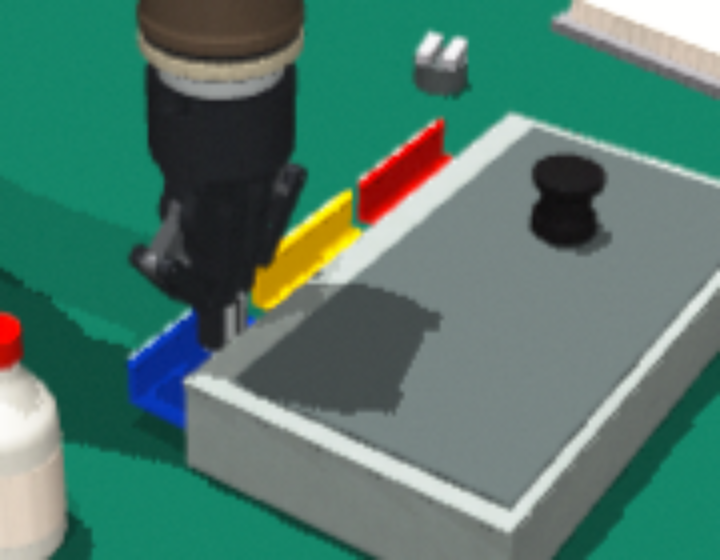

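The finger is inside the blue well, with no contact force. Pulling slowly, along +y of the tool.

```bash
python3 -m handwheel '[0,2,2,0,0,0,4,2,0,0,0,7,2,0,0,0,11,2,0,0,0,16,2,0,0,0,22,2,0,0,0,29,2,0,0,0,36,2,0,0]';  python3 -m handwheel '[0,8,0,0,0,0,16,0,0,0,0,24,0,0,0,0,32,0,0,0,0,40,0,0,0,0,47,0,0,0,0,52,0,0,0]'; python3 go.py .465 -.056 .053 -88
```

```text
t: 8.95
tcp_pos: [0.5757, -0.0518, 0.0535]
eef_rot: [-3.141, -0.0, -1.539]
ft_force: [3.9, -0.6, -0.2]
width: 0.003
t: 9.65
tcp_pos: [0.5234, -0.0535, 0.0533]
eef_rot: [3.141, -0.0, -1.539]
ft_force: [3.6, -1.9, -0.0]
width: 0.001
dx 0.7 dy 58.5 dz 0.3 twist -0.2 |d| 58
```

```bash
python3 -m handwheel '[0,7,0,0,0,0,15,0,0,0,0,23,0,0,0,0,30,0,0,0,0,37,0,0,0,0,43,0,0,0,0,48,0,0,0,0,51,0,0,0,0,53,0,0,0]';  python3 -m handwheel '[0,1,0,0,0,0,2,0,0,0,0,2,0,0,0]'; python3 -m handwheel '[0,1,0,0,0,0,2,0,0,0,0,2,0,0,0]'; python3 -m handwheel '[0,1,0,0,0,0,2,0,0,0,0,2,0,0,0]'
```

```text
t: 10.55
tcp_pos: [0.4709, -0.0549, 0.0533]
eef_rot: [3.142, 0.0, -1.539]
ft_force: [2.6, -1.1, -0.4]
width: 0.001
t: 10.85
tcp_pos: [0.4692, -0.055, 0.0533]
eef_rot: [3.141, 0.0, -1.539]
ft_force: [1.9, -1.8, 0.7]
width: -0.004
t: 11.15
tcp_pos: [0.467, -0.0551, 0.0532]
eef_rot: [3.141, 0.0, -1.539]
ft_force: [0.7, -1.1, -0.1]
width: -0.0
t: 11.45
tcp_pos: [0.465, -0.0552, 0.0532]
eef_rot: [3.141, -0.0, -1.539]
ft_force: [1.6, -1.7, 0.3]
width: 0.002
```

```bash
python3 -m handwheel '[0,1,0,0,0,0,2,0,0,0,0,2,0,0,0]'; python3 -m handwheel '[0,1,0,0,0,0,2,0,0,0,0,2,0,0,0]'; python3 - <<'E'
from m import *
from rig import bot
c=bot.camera("scene");cv2.imwrite("pics/s4.png",cv2.resize(c["pixels"][130:310,180:420,::-1],None,fx=3,fy=3))
L,W=lips(c,(.25,.75,-.2,.3))
for k,p in L.items():
    f=p[(p[:,2]>.043)&(p[:,2]<.053)];f=f[f[:,0]<f[:,0].min()+.016];print(k,len(f),f.mean(0).round(4))
E
```

```text
t: 11.75
tcp_pos: [0.4631, -0.0553, 0.0533]
eef_rot: [-3.142, 0.0, -1.539]
ft_force: [2.5, -1.5, -0.6]
width: 0.001
t: 12.05
tcp_pos: [0.4629, -0.0552, 0.0536]
eef_rot: [-3.138, 0.0, -1.539]
ft_force: [7.6, -0.7, -5.4]
width: -0.002
blue 52 [ 0.4534 -0.0731  0.047 ]
yellow 73 [0.5871 0.0587 0.0481]
red 60 [0.5838 0.1719 0.0475]
```

View pics/s4.png

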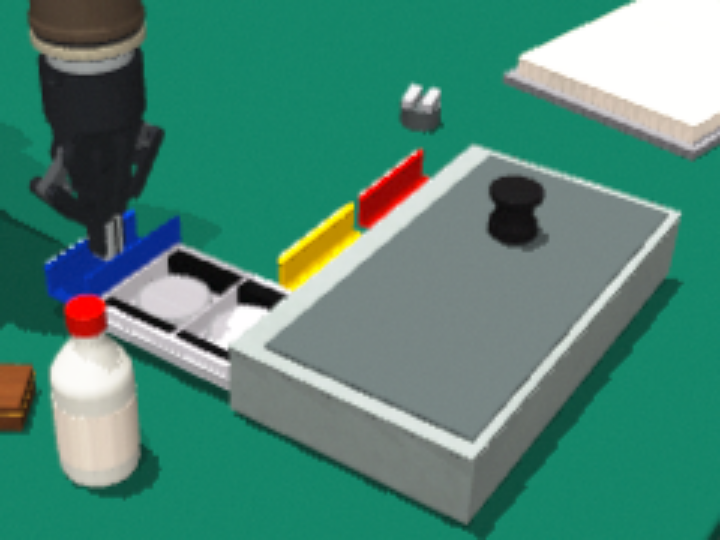

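The force climbed to 7.6 N with no more travel, and the blue lip moved about 140 mm, so the tray is at its stop. Releasing: centre the finger in the well, rise, look.

```bash
python3 -m handwheel '[0,-4,0,0,0,0,-8,0,0,0,0,-10,0,0,0,0,-10,0,0,0]'; python3 -m handwheel '[0,0,-10,0,0,0,0,-30,0,0,0,0,-60,0,0,0,0,-100,0,0,0,0,-140,0,0,0,0,-170,0,0,0,0,-180,0,0,0,0,-180,0,0]'; python3 -m handwheel '[10,15,0,0,0,10,45,0,0,0,10,80,0,0,0,10,100,0,0,0,10,100,0,0,0,10,100,0,0,0]'; python3 - <<'E'
from m import *
from rig import bot
for n in("scene","top"):
    c=bot.camera(n);o=dict(np.load(n+"0.npz"))
    if n=="top":cv2.imwrite("pics/t5.png",cv2.resize(c["pixels"][90:320,110:430,::-1],None,fx=2.4,fy=2.4))
    L,W=lips(c,(.25,.75,-.2,.3))
    for k,p in L.items():
        f=p[(p[:,2]>.043)&(p[:,2]<.053)];f=f[f[:,0]<f[:,0].min()+.016];print(n,k,len(f),f.mean(0).round(4))
    # bystander boxes: image difference
    d=cv2.absdiff(c["pixels"],o["pixels"]).max(2)
    for nm,b in dict(top=dict(anvil=(125,148,262,280),bottle=(367,400,207,237),case=(372,408,252,290),loupe=(219,242,152,176)),scene=dict(anvil=(312,330,155,175),bottle=(196,228,228,292),case=(153,192,248,275),loupe=(341,361,185,212)))[n].items():
        print(n,nm,"changed",(d[b[2]:b[3],b[0]:b[1]]>40).mean().round(3))
print(bot.state()["ft_force"],bot.state()["t"])
E
```

```text
t: 12.5
tcp_pos: [0.471, -0.0549, 0.0531]
eef_rot: [3.141, 0.0, -1.539]
ft_force: [-0.5, -0.1, -0.2]
width: 0.002
t: 13.3
tcp_pos: [0.4717, -0.0551, 0.2349]
eef_rot: [-3.139, -0.001, -1.539]
ft_force: [0.2, 0.3, -0.5]
width: 0.001
t: 13.9
tcp_pos: [0.3712, -0.0683, 0.2326]
eef_rot: [3.141, -0.0, -1.539]
ft_force: [-0.3, 0.2, -0.7]
width: 0.005
scene blue 83 [ 0.453  -0.0631  0.0469]
scene yellow 71 [0.5871 0.0588 0.0481]
scene red 64 [0.5841 0.1694 0.0475]
scene anvil changed 0.0
scene bottle changed 0.147
scene case changed 0.0
scene loupe changed 0.0
top blue 80 [ 0.4496 -0.0562  0.0484]
top yellow 59 [0.5851 0.0618 0.0484]
top red 77 [0.5803 0.1738 0.0484]
top anvil changed 0.0
top bottle changed 0.0
top case changed 0.0
top loupe changed 0.0
[-0.15121744 -0.80936886  0.42066565] 14.0
```

View pics/t5.png

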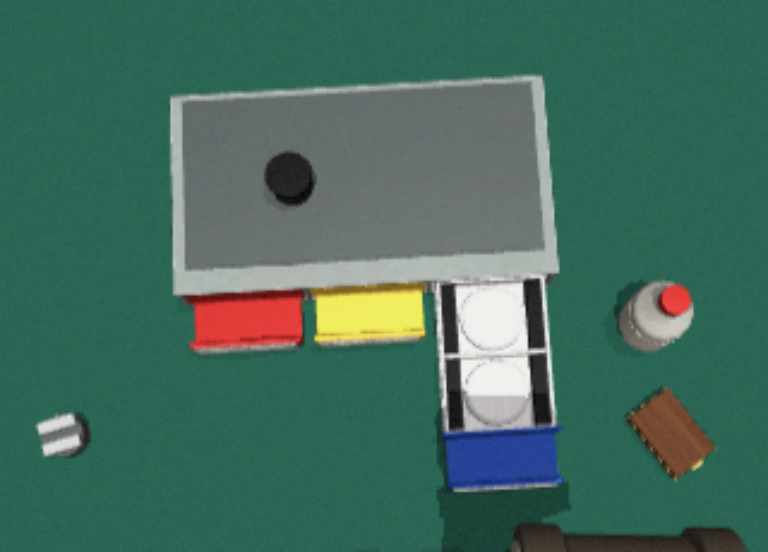

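Top view: yellow (370,313) lines up with red (247,320). Blue (502,460) is fully out with both blocks in their pockets, and the bystanders are unmoved.

```bash
python3 -c "
from rig import bot
bot.sign_off()"
```

```text
the job is handed in; nothing more can be done
```

I pushed the yellow tray home with shut fingers on the front of its lip. Then I hooked a fingertip in the blue well and drew the blue tray out at about 0.08 m/s or slower. I eased both trays onto their stops in 1 mm steps, released them, lifted the arm clear and handed the job in at about 14 s.

**Last checks:**
- **Blue tray:** out by about 139–140 mm in both views, with a clear force rise to 7.6 N at the stop.
- **Yellow tray:** home to within about 1–2 mm, in line between the red lip and where the blue lip stood at the start. It stopped moving as the push rose to about 13 N.
- **Red tray:** did not move.
- **Blocks:** both blue blocks are visible lying in their pockets. The yellow ones are inside the cabinet and can no longer be seen.
- **Bystanders:** the top view shows no change at any of the four. In the scene view, 15% of the pixels around the bottle changed. I put that down to the blue tray and shadows behind it, since the top view showed the bottle unmoved.

The two cameras disagreed by up to about 7 mm on absolute lip positions. I relied on their relative readings and on contact.

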